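Bring the tote to the bag sealer and push the sealed pack into it

TASK

Slide the empty shallow tote along the counter, without lifting it, until its long side stands squarely against the front panel of the bag sealer and centred under its catch tray's open lip. Then push the sealed noodle pack forward out of the catch tray, over the lip, so that it drops into the tote and lies flat on the tote's floor, with the tote still standing in its place. Leave the other things on the counter where they are.

Things in the scene. Friction and masses are not known exactly. Their poses are not given: they have to be found in the camera images.
- sealer: Fixed steel bag sealer with a raised catch tray. Origin: on the counter under the middle of its flat front panel (170 mm wide, at x = 0), which faces left; x points level into the machine, to the robot's right, y away from the robot, z up. Behind the tray, x = 184 to 210 mm, stands the low grey sealing head, top at z = 91 mm.
- sealer_lip (a point): Middle of the catch tray's open front lip, on the tray floor's top face: 47 mm above the counter, 8 mm in front of the panel; axes as the sealer's. The floor is 7 mm thick and runs level 188 mm back from here to the back wall. The tray is 162 mm wide inside; its side cheeks and back wall stand 20 mm above its floor.
- sealer_dock (a point): Point on the counter 75 mm in front of the panel's middle, axes as the sealer's: the tote's origin is here, its axes parallel, when it stands squarely against the panel, centred. Its wall at the panel is then under the lip.
- tote: Loose empty grey open tote, 150 mm (x) by 200 mm (y, long side) by 32 mm high, walls and floor 5 mm thick, 0.3 to 0.6 kg. Origin: centre of its underside; z up. Starts left of the sealer and nearer the robot, x axis pointing right, roughly as the sealer's. Its rim passes 8 mm below the lip. Slides when pushed on a wall from outside or inside; stops when let go.
- pack: Loose sealed white film noodle pack, rigid, 110 mm (x) by 148 mm (y) by 31 mm thick, about 0.2 kg, lying flat in the catch tray, x about along the sealer's x. Origin: centre of its underside. Too wide to grasp. Behind it (to its right) lies about 60 mm of bare tray floor, where fingers can be let down to push it.
- calculator: Bystander: desk calculator, 110 x 68 x 17 mm, lying on the counter to the right of the work. Origin: centre of its underside.
- price_card: Bystander: white price card standing in a black block, 32 x 100 x 81 mm, at the counter's front edge, nearer the robot than the sealer. Origin: centre of its underside.
- tape_roll: Bystander: roll of brown tape, 96 mm across, 48 mm high, lying flat at the right end of the counter. Origin: centre of its underside.

How it is judged:
By the outcome, as a careful person would: the job done as asked, in the order asked, and still so for the second after the job is handed in, with the robot touching nothing.
It also fails if it takes over 48 s, if anything falls off the work surface, if the arm or the gripper's body presses on something with over 40 N, if the wrist force passes 120 N, or if a joint passes its speed limit or range.

ROBOT

A 7-joint arm with a two-finger parallel gripper is mounted at the origin on a cart in front of the work surface, level with it; the furniture and walls round the work are solid. World frame = base frame: x ahead of the robot, y to its left, z up, the work surface at z = 0. Lengths are in m, angles in rad, forces in N, time in s.
With the tool pointing down it reaches from about 0.4 to 0.85 m from the base axis. Payload 10.4 kg.
Tool frame: the origin (TCP) lies on the centre line of the jaws, within the pads' length; the fingertips stand 11 mm ahead of it and the grasp point (between the pads) lies 8 mm behind it (tip_reach is the distance from the TCP to the fingertips, in m); z points along the fingers, y is the line along which they close (so a half turn about z gives the same grasp; the last joint's range is limited). The gripper opens to 85 mm and grips with 20 to 120 N. Pads are 22 mm wide; open, the fingers measure 114 mm over their backs; the gripper's body (76 mm by 85 mm) begins 54 mm behind the grasp point. The pads swing forward as they close: fully open they stand 13 mm farther back than shut.
Start: joints at [-1.342, 0.332, -0.065, 1.46, 0.022, 1.35, -0.088], TCP at [0.156, 0.605, 0.222] pointing down, gripper open.
Joint ranges: [-2.6, 2.6], [-0.5, 2.12], [-1.47, 1.34], [0.16, 2.42], [-1.27, 4.41], [0.06, 2.06], [-2.6, 2.6]. Speed limits (rad/s): [2.22, 2.22, 2.79, 2.79, 3.14, 3.14, 3.14].

INTERFACE

Orientations are given as a unit quaternion [x, y, z, w].
In Python, from workcell import get_obs, camera, hand_in, tip_reach gives the robot as it stands. The module is installed in compiled form; this text tells all that it offers.
- The arm moves only by the tool move_arm, never from a script. Its argument "plan" is a list of rows, each an object with "delta_pos": the shift along the tool's x, y, z in parts of the range, where 1.0 means 750 mm, a list of three; "turn": the turn, a rotation vector about the tool's x, y, z in fractions of the full range, 1 being pi rad, a list of three; "fingers": the closure, from 0 (fully open) to 1 (shut). A call has 1 to 12 rows; each row is the pose to reach, as a shift and turn from the pose commanded when the call began, along the tool's axes at that moment; what a row does not reach only later rows make up. A row lasts 1/8 s, in which the tool goes at most 62.5 mm and 10.7 degrees, less where a joint would pass 70% of its speed; a pose out of reach is approached as far as the arm can. Shift and turn numbers lie between -1 and 1, and a call with a number outside is refused. A call with a gripper value outside its range is refused whole. The fingers move at their own pace and stop on an object; "force" is the grip in N (left out, the last holds). Time passes only in rows, so rows that repeat a pose let the fingers close. It gives the time, the measured TCP pose, the force, the opening and the grip force at its end, in the units of the state.
- get_obs(): the state, without advancing time (a new reading comes with each control period).
- camera(name): name is "side" or "top" or "wrist"; returns a dict with "color" (400x640x3 uint8, red, green, blue), "range_z" (400x640 float32, m along the optical axis (not along the pixel's ray), 0 where there is no reading), "fx", "fy", "cx", "cy" (pixels), "k1" (the pictures are not rectified: a ray, as slopes to the right and down, at radius r is drawn at 1 + k1 r^2 times it, then the intrinsics apply), "R" (3x3) and "t" (3): a world point X has camera coordinates R X + t; the wrist camera has in their place "tool_from_camera" (4x4, takes a point from camera to tool coordinates, whose origin is the TCP and whose axes are the flange's). Camera axes: x right, y down, z forward; pixel columns grow to the right and rows downward; lengths in m; the calibration is good to about 2 mm. A picture is of the moment at which its call begins: read the wrist's pose just before it.
- hand_in(): hands the job in; it is judged then, once.
The state is a dict: "clock": time; "joint_pos": joint angles; "joint_velocities": joint speeds; "tau": joint torques, N m; "position": TCP position; "ee_rot": TCP orientation; "ft_force": force on the tool from outside, world axes, zero at the start; "torque": the same for the moment, N m; "grip_width": opening from 0.0 (shut) to 1.0 (fully open); "grasp_force": force on a finger pad.
Only numpy, scipy, OpenCV 4.12 (cv2) and the standard library are available. Lean on these libraries where they do the work, as an engineer would, in place of code of your own. Each camera call takes 0.05 s, during which the arm holds its last target. There are 200 camera calls.

## Working session

There is one attempt and no reset: what is moved stays moved. The work goes in short steps, Python scripts to look and compute and a tool call to move; the robot and the scene stay as the last step left them, time stands still between calls to the robot, and variables do not carry over. Pictures are saved under pics/ and viewed, at most 10 in all, crops included, and the job is handed in when it is done.

Besides the shell and the picture viewer there is one more tool, called after "Request:" as name([rows], argument=value, ...), one row to a line, values as JSON. move_arm: Moves the arm, as the interface text tells. Its arguments: {"type":"object","properties":{"plan":{"type":"array","items":{"type":"object","properties":{"delta_pos":{"type":"array","items":{"type":"number"}},"turn":{"type":"array","items":{"type":"number"}},"fingers":{"type":"number"}}}},"force":{"type":"number"}},"required":["plan"]}

```bash
mkdir -p pics; cat > h.py <<'E'
import numpy as np, cv2
from workcell import get_obs, camera
def pts(c):
    z=c["range_z"]; v,u=np.mgrid[:z.shape[0],:z.shape[1]]
    K=np.array([[c["fx"],0,c["cx"]],[0,c["fy"],c["cy"]],[0,0,1.]])
    p=cv2.undistortPoints(np.stack([u,v],-1).reshape(-1,1,2).astype(np.float64),K,np.array([c["k1"],0,0,0.])).reshape(z.shape+(2,))
    P=np.dstack([p*z[...,None],z])
    W=(P-c["t"])@c["R"]; W[z==0]=np.nan
    return W
E
python3 - <<'E'
from h import *
print(get_obs())
ims=[]
for n in("top","side"):
    c=camera(n); np.savez("pics/"+n,**c); cv2.imwrite(f"pics/{n}.png",c["color"][...,::-1]); print(n,c["fx"],c["k1"],c["R"],c["t"])
    print(-c["R"].T@c["t"])
E
```

```text
{'clock': 0.0, 'joint_pos': array([-1.34160847,  0.3328492 , -0.06468794,  1.4609457 ,  0.02159754,
        1.3498829 , -0.08850027]), 'joint_velocities': array([-0.0011939 , -0.00064441,  0.00017001,  0.00086226, -0.00035536,
        0.00085827, -0.00017833]), 'tau': array([-8.85331538e-04, -6.25443721e+01,  4.85813257e-02, -3.91598153e+01,
        1.61574717e-02,  9.81093297e-03, -2.35979479e-05]), 'position': array([0.15562592, 0.60491786, 0.22132797]), 'ee_rot': array([ 1.25557205e-01,  9.92086138e-01, -6.92795723e-04, -5.43278540e-05]), 'ft_force': array([ 0.33065503, -0.17930021, -0.3196326 ]), 'torque': array([ 0.05378192, -0.03377874,  0.08515321]), 'grasp_force': 0.0, 'grip_width': 0.9991575660559971}
top 437.4862743597604 -0.00828127130482103 [[ 0.00453733 -0.99969871 -0.02412273]
 [-0.99088789 -0.00124742 -0.13468346]
 [ 0.13461279  0.02451403 -0.990595  ]] [0.01613984 0.50437667 1.02713764]
[ 0.36144164 -0.00841514  1.08579795]
side 477.11444916099424 -0.13407688727509187 [[ 0.89700755 -0.44200277  0.00331613]
 [-0.21756046 -0.44802647 -0.86714458]
 [ 0.38476602  0.77711378 -0.49804545]] [-0.43639437  0.15238646  1.06598098]
[ 0.01444906 -0.95300286  0.66449521]
```

View pics/top.png

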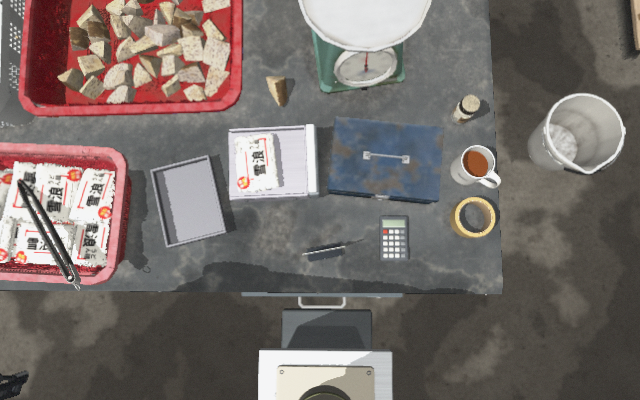

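View pics/side.png

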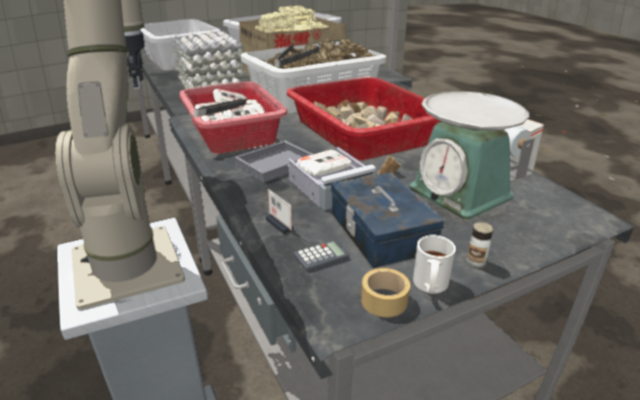

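The top view shows the tote at about (188,200), rotated slightly, the sealer at (230–318,125–200), the pack at (255,163), and the price card at (330,248). The red bin is to the left, with its right edge near column 130. The side view agrees with this. Next I'll measure positions.

```bash
cat >> h.py <<'E'
def rect(W,m):
    """min-area rect in world xy of the largest blob in mask"""
    n,l,s,_=cv2.connectedComponentsWithStats(m.astype(np.uint8))
    k=1+np.argmax(s[1:,4]); q=W[l==k]
    r=cv2.minAreaRect(q[:,:2].astype(np.float32))
    return r, np.median(q[:,2]), len(q), cv2.boxPoints(r)
def region(W,u0,u1,v0,v1):
    m=np.zeros(W.shape[:2],bool); m[v0:v1,u0:u1]=1; return m
E
python3 - <<'E'
from h import *
np.set_printoptions(precision=4,suppress=True)
c=dict(np.load("pics/top.npz")); W=pts(c); z=W[...,2]
for v,u in [(200,188),(220,210),(270,200),(160,255),(130,280),(165,312),(185,220),(165,290),(160,380),(200,140)]: print((u,v),W[v,u])
R=region
print("tote all",rect(W,R(W,145,228,148,252)&(z>.003)&(z<.042)))
print("tote rim",rect(W,R(W,145,228,148,252)&(z>.024)&(z<.042)))
print("pack",rect(W,R(W,230,285,125,200)&(z>.072)))
print("sealer",rect(W,R(W,222,325,115,205)&(z>.035)))
print("tray floor",rect(W,R(W,222,310,115,205)&(z>.042)&(z<.052)))
print("cheek",rect(W,R(W,222,310,115,205)&(z>.058)&(z<.072)))
print("head",rect(W,R(W,290,325,115,205)&(z>.08)))
print("card",rect(W,R(W,295,370,230,265)&(z>.015)))
E
```

```text
(188, 200) [0.5122 0.3445 0.0064]
(210, 220) [0.4619 0.2868 0.0071]
(200, 270) [0.3386 0.3074 0.0054]
(255, 160) [0.5979 0.1656 0.0783]
(280, 130) [0.6785 0.1103 0.0535]
(312, 165) [0.5832 0.0302 0.0893]
(220, 185) [ 0.5517  0.2666 -0.0002]
(290, 165) [0.5931 0.0855 0.045 ]
(380, 160) [ 0.5933 -0.1269  0.0964]
(140, 200) [0.5129 0.4691 0.0009]
tote all (((0.5126638412475586, 0.3468618392944336), (0.2224169671535492, 0.1758885532617569), 14.631403923034668), np.float64(0.006847423997015423), 4924, array([[0.3828, 0.4039],
       [0.4273, 0.2337],
       [0.6425, 0.2899],
       [0.5981, 0.46  ]], dtype=float32))
tote rim (((0.5092150568962097, 0.3387482464313507), (0.20349009335041046, 0.15215374529361725), 14.525904655456543), np.float64(0.03257481941591307), 813, array([[0.3916, 0.3869],
       [0.4298, 0.2396],
       [0.6268, 0.2906],
       [0.5886, 0.4379]], dtype=float32))
pack (((0.5946804285049438, 0.1665559560060501), (0.13395611941814423, 0.09380015730857849), 6.911086559295654), np.float64(0.07771076979097133), 1800, array([[0.5225, 0.2051],
       [0.5338, 0.1119],
      
[... 726 characters left out ...]
float64(0.0686349495918914), 402, array([[0.5057, 0.2222],
       [0.5162, 0.0374],
       [0.6901, 0.0473],
       [0.6796, 0.2321]], dtype=float32))
head (((0.6011554598808289, 0.03351140022277832), (0.1628655344247818, 0.01996021717786789), 2.7259645462036133), np.float64(0.09153718565112463), 587, array([[0.5193, 0.0396],
       [0.5203, 0.0197],
       [0.683 , 0.0274],
       [0.682 , 0.0474]], dtype=float32))
card (((0.3846592605113983, 0.003793559968471527), (0.029896166175603867, 0.09793099015951157), 11.406752586364746), np.float64(0.017220929241350207), 220, array([[ 0.3603,  0.0488],
       [ 0.3797, -0.0472],
       [ 0.409 , -0.0412],
       [ 0.3896,  0.0547]], dtype=float32))
```

```bash
python3 - <<'E'
from h import *
import workcell; print(workcell.tip_reach if not callable(workcell.tip_reach) else workcell.tip_reach())
np.set_printoptions(precision=4,suppress=True)
c=dict(np.load("pics/top.npz")); W=pts(c); z=W[...,2]
m=(W[...,0]>.38)&(W[...,0]<.66)&(W[...,1]>.42)&(W[...,1]<.75)&(z>.04)&(z<.3)
q=W[m]; 
for h in (.04,.06,.08,.1,.12,.16): s=q[(q[:,2]>h)]; print(h,len(s),s[:,1].min() if len(s) else 0,s[:,2].max() if len(s) else 0)
o=get_obs(); p=o["position"]
from scipy.spatial.transform import Rotation as Ro
R=Ro.from_quat(o["ee_rot"]).as_matrix(); print(R)
g=np.array([.491,.4089,.12]); print(R.T@(g-p), R.T@(np.array([.491,.4089,.023])-p))
E
```

```text
0.011
0.04 12231 0.4500591972973575 0.14407519714354047
0.06 11709 0.4500591972973575 0.14407519714354047
0.08 7015 0.4500591972973575 0.14407519714354047
0.1 3797 0.4500591972973575 0.14407519714354047
0.12 2584 0.4504741361544944 0.14407519714354047
0.16 0 0 0
[[-0.9685  0.2491 -0.0002]
 [ 0.2491  0.9685 -0.0013]
 [-0.0001 -0.0013 -1.    ]]
[-0.3736 -0.1062  0.1016] [-0.3736 -0.1061  0.1986]
```

Units first: shifts go in shares of 750 mm and turns go in shares of pi rad. So -0.3234 m / 0.75 = -0.4312, -0.15 m / 0.75 = -0.2, 1.066 rad / 3.1416 = 0.3393.

Request:
move_arm([
  {"delta_pos": [-0.0667,-0.0453,0],"turn": [0,0,0.0509],"fingers": 0.6},
  {"delta_pos": [-0.1333,-0.0893,0],"turn": [0,0,0.1019],"fingers": 0.6},
  {"delta_pos": [-0.2,-0.1333,0],"turn": [0,0,0.1528],"fingers": 0.6},
  {"delta_pos": [-0.2667,-0.1787,0],"turn": [0,0,0.2037],"fingers": 0.6},
  {"delta_pos": [-0.3333,-0.224,0],"turn": [0,0,0.2546],"fingers": 0.6},
  {"delta_pos": [-0.4,-0.2667,0.0267],"turn": [0,0,0.3056],"fingers": 0.6},
  {"delta_pos": [-0.4312,-0.2893,0.08],"turn": [0,0,0.3393],"fingers": 0.6},
  {"delta_pos": [-0.4312,-0.2893,0.1333],"turn": [0,0,0.3393],"fingers": 0.6},
  {"delta_pos": [-0.4312,-0.2893,0.1333],"turn": [0,0,0.3393],"fingers": 0.6},
])

```text
clock: 1.23
position: [0.4132, 0.313, 0.1196]
ee_rot: [0.612, 0.791, -0.003, -0.0]
ft_force: [0.1, 1.2, 0.0]
grip_width: 0.401
grasp_force: 0.0
```

```bash
cat >> h.py <<'E'
def wpts():
    """world points seen by the wrist camera"""
    from scipy.spatial.transform import Rotation as Ro
    o=get_obs(); c=camera("wrist"); T=c["tool_from_camera"]
    R=Ro.from_quat(o["ee_rot"]).as_matrix()
    c["R"]=(R@T[:3,:3]).T; c["t"]=-c["R"]@(R@T[:3,3]+o["position"])
    return c,pts(c)
E
python3 - <<'E'
from h import *
c,W=wpts(); cv2.imwrite("pics/w1.png",c["color"][...,::-1])
from scipy.spatial.transform import Rotation as Ro
o=get_obs();R=Ro.from_quat(o["ee_rot"]).as_matrix()
P=(W-o["position"])@R; z=W[...,2]
m=(z>.024)&(z<.042)&(abs(P[...,0])<.05)&(abs(P[...,1])<.04)
print(m.sum(),np.percentile(P[m][:,1],[1,10,50,90,99]))
E
```

```text
1145 [-0.00246807 -0.00159305  0.00132692  0.00415453  0.00457282]
```

View pics/w1.png

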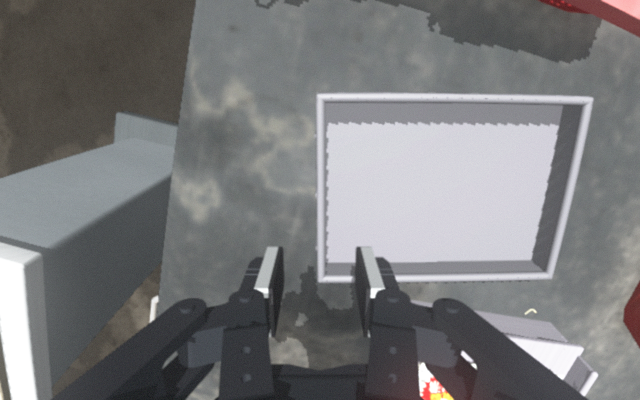

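The near wall of the tote, at column 322, sits between the finger pads at columns 270 and 370, about 1 mm off centre. I'll descend and grip it.

Scaled: 0.097 m / 0.75 = 0.1293, 0.001 m / 0.75 = 0.0013.

Request:
move_arm([
  {"delta_pos": [0,0.0013,0.0533],"turn": [0,0,0],"fingers": 0.6},
  {"delta_pos": [0,0.0013,0.1067],"turn": [0,0,0],"fingers": 0.6},
  {"delta_pos": [0,0.0013,0.1293],"turn": [0,0,0],"fingers": 0.6},
  {"delta_pos": [0,0.0013,0.1293],"turn": [0,0,0],"fingers": 0.6},
  {"delta_pos": [0,0.0013,0.1293],"turn": [0,0,0],"fingers": 1},
  {"delta_pos": [0,0.0013,0.1293],"turn": [0,0,0],"fingers": 1},
  {"delta_pos": [0,0.0013,0.1293],"turn": [0,0,0],"fingers": 1},
  {"delta_pos": [0,0.0013,0.1293],"turn": [0,0,0],"fingers": 1},
], force=30)

```text
clock: 2.28
position: [0.4159, 0.315, 0.0254]
ee_rot: [0.612, 0.791, 0.0, -0.0]
ft_force: [0.9, -0.3, 0.7]
grip_width: 0.001
grasp_force: 0.0
```

```bash
python3 - <<'E'
from h import *
np.set_printoptions(precision=4,suppress=True)
c,W=wpts(); z=W[...,2]
c2=camera("top"); W2=pts(c2)
cv2.imwrite("pics/w2.png",np.hstack([c["color"][::2,::2],c2["color"][130:330,80:400]])[...,::-1]); print(get_obs())
E
```

```text
{'clock': 2.375, 'joint_pos': array([-0.9584,  0.3163,  0.254 ,  1.9484, -0.101 ,  0.8887, -0.3999]), 'joint_velocities': array([ 0.0001,  0.0037, -0.002 ,  0.0013, -0.0016,  0.0007,  0.0004]), 'tau': array([ -0.0025, -51.3719,   3.7483, -31.0757,   0.0134,   0.0032,
        -0.0007]), 'position': array([0.4159, 0.3149, 0.0252]), 'ee_rot': array([ 0.6123,  0.7906,  0.0001, -0.    ]), 'ft_force': array([-0.2834,  0.3108,  0.1215]), 'torque': array([0.0159, 0.0094, 0.0314]), 'grasp_force': 0.0, 'grip_width': -0.0007120701876170989}
```

View pics/w2.png

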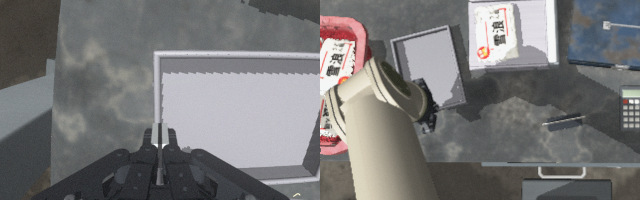

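The wrist view shows the fingers around the wall at about (158,140), but the reading says they are fully shut. I'll zoom in.

```bash
python3 - <<'E'
from h import *
c=camera("wrist"); cv2.imwrite("pics/w3.png",cv2.resize(c["color"][200:400,220:420],None,fx=3,fy=3)[...,::-1])
E
```

```text
(no output)
```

View pics/w3.png

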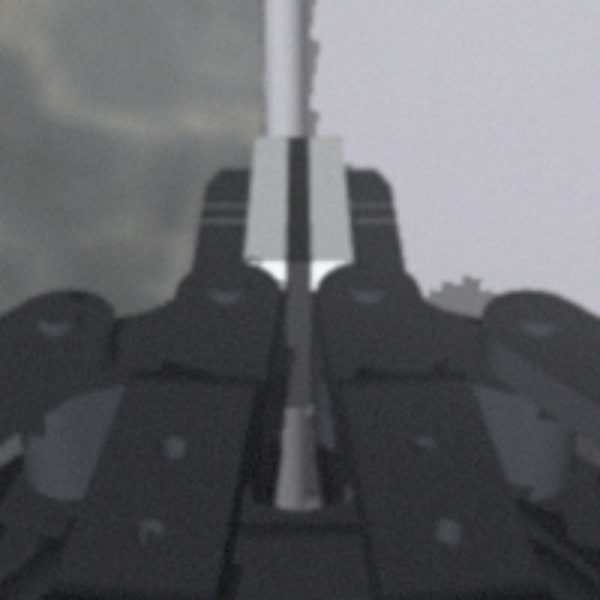

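The wall is loosely held in the shut pads' slot, with a gap of about 5 mm. That is fine for pushing and turning without lifting. Next I'll slide along sealer y and square up the yaw.

Scaled: 0.078 m / 0.75 = 0.104, 0.07 m / 0.75 = 0.0933, 0.206 rad / 3.1416 = 0.0656.

Request:
move_arm([
  {"delta_pos": [0,0.0093,0],"turn": [0,0,0.0064],"fingers": 1},
  {"delta_pos": [0,0.0187,0],"turn": [0,0,0.0127],"fingers": 1},
  {"delta_pos": [0,0.0293,0],"turn": [0,0,0.0191],"fingers": 1},
  {"delta_pos": [0.0013,0.04,0],"turn": [0,0,0.0271],"fingers": 1},
  {"delta_pos": [0.0013,0.0507,0],"turn": [0,0,0.035],"fingers": 1},
  {"delta_pos": [0.0013,0.0613,0],"turn": [0,0,0.0414],"fingers": 1},
  {"delta_pos": [0.0013,0.072,0],"turn": [0,0,0.0477],"fingers": 1},
  {"delta_pos": [0.0027,0.0827,0],"turn": [0,0,0.0541],"fingers": 1},
  {"delta_pos": [0.0027,0.0933,0],"turn": [0,0,0.0605],"fingers": 1},
  {"delta_pos": [0.0027,0.104,0],"turn": [0,0,0.0656],"fingers": 1},
  {"delta_pos": [0.0027,0.104,0],"turn": [0,0,0.0656],"fingers": 1},
])

```text
clock: 3.8
position: [0.4914, 0.3363, 0.025]
ee_rot: [0.691, 0.723, 0.0, 0.0]
ft_force: [0.0, 0.5, -0.9]
grip_width: 0.001
grasp_force: 0.0
```

```bash
cat >> h.py <<'E'
S0=np.array([.5934,.2286]); SX=np.array([.048,-.9988]); SY=np.array([.9988,.048])
def sea(p): d=np.asarray(p)[...,:2]-S0; return np.stack([d@SX,d@SY],-1)
def tote():
    c=camera("top"); W=pts(c); z=W[...,2]; s=sea(W)
    m=(s[...,0]>-.22)&(s[...,0]<-.012)&(abs(s[...,1])<.13)&(z>.024)&(z<.042)
    q=s[m]; 
    # wall lines: left wall outer/inner, far wall
    for nm,a,mm in (("left",0,(q[:,0]<q[:,0].min()+.03)),("far",1,q[:,1]>q[:,1].max()-.02)):
        w=q[mm]; f=np.polyfit(w[:,1-a],w[:,a],1); print(nm,"angle",np.degrees(np.arctan(f[0])),"mid",np.median(w[:,a]))
    r=cv2.minAreaRect(q.astype(np.float32)); print("rect",r,np.round(q.min(0),4),np.round(q.max(0),4)); return c,W,m
E
python3 - <<'E'
from h import *
print(get_obs()["position"]); c,W,m=tote()
E
```

```text
[0.49139955 0.33630345 0.02504121]
left angle 0.6993982427410969 mid -0.17546569364774783
far angle 7.270356644533369 mid 0.022075013301859972
rect ((-0.1151663288474083, -0.06191082298755646), (0.14703650772571564, 0.16836945712566376), 11.612165451049805) [-0.1914 -0.1297] [-0.0269  0.0339]
```

```bash
python3 - <<'E'
from h import *
c,W=wpts(); c2=camera("top"); c3=camera("side")
W2=pts(c2)
print(sea(W2[150:260:10,140:230:10]).shape)
a=np.vstack([np.hstack([c["color"][::2,::2],c2["color"][130:330,80:400]]),cv2.resize(c3["color"][100:230,180:388],(640,400))])
cv2.imwrite("pics/w4.png",a[...,::-1])
E
```

```text
(11, 9, 2)
```

View pics/w4.png

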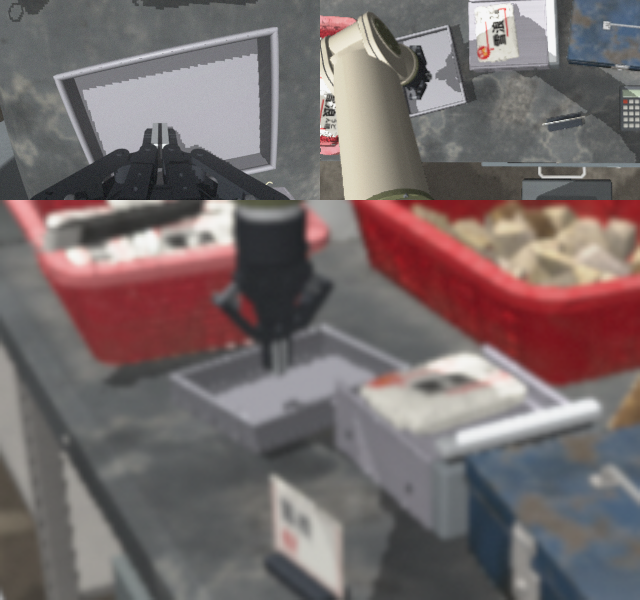

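The tote has not moved. The fingers passed over its wall and now stand inside it. I'll check the real fingertip height in the wrist range image.

```bash
python3 - <<'E'
from h import *
np.set_printoptions(precision=4,suppress=True,linewidth=150)
from scipy.spatial.transform import Rotation as Ro
o=get_obs();R=Ro.from_quat(o["ee_rot"]).as_matrix()
c,W=wpts(); P=(W-o["position"])@R
print(o["position"],tuple(c["tool_from_camera"].round(3)))
for v in range(230,320,8): print(v,[tuple(P[v,u].round(3)) for u in (300,312,320,328,340)], W[v,320,2].round(3))
c2=camera("side"); W2=pts(c2); m=(abs(W2[...,0]-o["position"][0])<.05)&(abs(W2[...,1]-o["position"][1])<.02)&(W2[...,2]>0.04); print(np.percentile(W2[m][:,2],[0,2,10]))
E
```

```text
[0.4905 0.3363 0.0251] (array([ 0.   , -0.95 , -0.313,  0.081]), array([1.   , 0.   , 0.   , 0.001]), array([-0.   , -0.313,  0.95 , -0.151]), array([0., 0., 0., 1.]))
230 [(np.float64(0.005), np.float64(-0.009), np.float64(0.02)), (np.float64(0.005), np.float64(-0.003), np.float64(0.02)), (np.float64(0.004), np.float64(0.002), np.float64(0.021)), (np.float64(0.005), np.float64(0.006), np.float64(0.019)), (np.float64(0.005), np.float64(0.013), np.float64(0.02))] 0.004
238 [(np.float64(-0.001), np.float64(-0.009), np.float64(0.021)), (np.float64(-0.0), np.float64(-0.003), np.float64(0.021)), (np.float64(-0.001), np.float64(0.002), np.float64(0.021)), (np.float64(-0.0), np.float64(0.006), np.float64(0.021)), (np.float64(-0.0), np.float64(0.013), np.float64(0.021))] 0.004
246 [(np.float64(-0.005), np.float64(-0.01), np.float64(0.021)), (np.float64(0.012), np.float64(-0.002), np.float64(-0.013)), (np.float64(0.011), np.float64(0.002), np.float64(-0.012)), (np.float64(0.011), np.float64(0.005), np.float64(-0.013)), (np.float64(-0.005), np.float64(0.013), np.float64(0.02))] 0.037
254 [(np.
[... 2116 characters left out ...]
13), np.float64(0.008), np.float64(-0.056))] 0.071
310 [(np.float64(0.013), np.float64(-0.005), np.float64(-0.061)), (np.float64(0.011), np.float64(-0.001), np.float64(-0.059)), (np.float64(0.002), np.float64(0.002), np.float64(-0.047)), (np.float64(0.013), np.float64(0.004), np.float64(-0.061)), (np.float64(0.014), np.float64(0.008), np.float64(-0.062))] 0.072
318 [(np.float64(0.013), np.float64(-0.005), np.float64(-0.065)), (np.float64(0.008), np.float64(-0.001), np.float64(-0.059)), (np.float64(-0.002), np.float64(0.002), np.float64(-0.046)), (np.float64(0.013), np.float64(0.004), np.float64(-0.065)), (np.float64(0.013), np.float64(0.008), np.float64(-0.065))] 0.071
[0.0413 0.0487 0.0779]
```

The fingertips actually sit about 11 mm behind the TCP: the range images give z ≈ 0.037 with the TCP at 0.025. They cleared the 32 mm rim, so nothing was touched. I'll go back above the wall, open the fingers and come down 25 mm lower.

Scaled: -0.076 m / 0.75 = -0.1013, -0.018 m / 0.75 = -0.024, -0.206 rad / 3.1416 = -0.0656.

Request:
move_arm([
  {"delta_pos": [0,0,-0.04],"turn": [0,0,0],"fingers": 0.6},
  {"delta_pos": [-0.012,-0.0507,-0.04],"turn": [0,0,-0.0318],"fingers": 0.6},
  {"delta_pos": [-0.024,-0.1013,-0.04],"turn": [0,0,-0.0656],"fingers": 0.6},
  {"delta_pos": [-0.024,-0.1013,-0.04],"turn": [0,0,-0.0656],"fingers": 0.6},
  {"delta_pos": [-0.024,-0.1013,0],"turn": [0,0,-0.0656],"fingers": 0.6},
  {"delta_pos": [-0.024,-0.1013,0.016],"turn": [0,0,-0.0656],"fingers": 0.6},
  {"delta_pos": [-0.024,-0.1013,0.0293],"turn": [0,0,-0.0656],"fingers": 0.6},
  {"delta_pos": [-0.024,-0.1013,0.0293],"turn": [0,0,-0.0656],"fingers": 0.6},
])

```text
clock: 5.1
position: [0.4157, 0.3145, 0.0027]
ee_rot: [0.612, 0.791, -0.0, -0.0]
ft_force: [0.6, 0.3, 0.8]
grip_width: 0.399
grasp_force: 0.0
```

Request:
move_arm([
  {"delta_pos": [0,0,0],"turn": [0,0,0],"fingers": 0.8},
  {"delta_pos": [0,0,0],"turn": [0,0,0],"fingers": 1},
  {"delta_pos": [0,0,0],"turn": [0,0,0],"fingers": 1},
  {"delta_pos": [0,0,0],"turn": [0,0,0],"fingers": 1},
  {"delta_pos": [0,0,0],"turn": [0,0,0],"fingers": 1},
], force=30)

```text
clock: 5.72
position: [0.4159, 0.3151, 0.0037]
ee_rot: [0.612, 0.791, 0.0, -0.0]
ft_force: [-1.8, -1.3, 4.5]
grip_width: 0.05
grasp_force: 31.7
```

Gripped with 32 N, and the opening is about 4 mm, matching the wall. I'll slide the tote to 4 mm short of the panel.

Scaled: 0.072 m / 0.75 = 0.096, -0.003 m / 0.75 = -0.004, 0.206 rad / 3.1416 = 0.0656.

Request:
move_arm([
  {"delta_pos": [-0.004,0.0093,0],"turn": [0,0,0.0064],"fingers": 1},
  {"delta_pos": [-0.008,0.0187,0],"turn": [0,0,0.0127],"fingers": 1},
  {"delta_pos": [-0.012,0.0293,0],"turn": [0,0,0.0207],"fingers": 1},
  {"delta_pos": [-0.0173,0.04,0],"turn": [0,0,0.0286],"fingers": 1},
  {"delta_pos": [-0.0227,0.0507,0],"turn": [0,0,0.035],"fingers": 1},
  {"delta_pos": [-0.0267,0.0613,0],"turn": [0,0,0.043],"fingers": 1},
  {"delta_pos": [-0.032,0.072,0],"turn": [0,0,0.0509],"fingers": 1},
  {"delta_pos": [-0.036,0.0827,0],"turn": [0,0,0.0573],"fingers": 1},
  {"delta_pos": [-0.04,0.092,0],"turn": [0,0,0.0637],"fingers": 1},
  {"delta_pos": [-0.0413,0.096,0],"turn": [0,0,0.0656],"fingers": 1},
  {"delta_pos": [-0.0413,0.096,0],"turn": [0,0,0.0656],"fingers": 1},
])

```text
clock: 7.1
position: [0.4927, 0.304, 0.0037]
ee_rot: [0.69, 0.724, 0.0, -0.001]
ft_force: [-5.5, 1.9, 7.4]
grip_width: 0.05
grasp_force: 31.9
```

```bash
python3 - <<'E'
from h import *
o=get_obs();print(o["position"],sea(o["position"]),o["ft_force"],o["grasp_force"]); c,W,m=tote()
q=sea(W[m]); import sys
# per-row left-wall outer edge and per-col far-wall edge
for y in np.arange(-.09,.1,.02):
    w=q[abs(q[:,1]-y)<.01]; 
    if len(w): print(round(y,2),w[:,0].min().round(4),w[:,0].max().round(4),len(w))
for x in np.arange(-.14,-.01,.02):
    w=q[abs(q[:,0]-x)<.01]; 
    if len(w): print("x",round(x,2),w[:,1].min().round(4),w[:,1].max().round(4))
E
```

```text
[0.49267078 0.30403433 0.0037255 ] [-0.08017881 -0.0969875 ] [-5.52764164  1.87713207  7.37678462] 31.872893571853638
left angle 7.9463237847185555 mid -0.15042650393453133
far angle 1.5095784895681856 mid 0.09757734529937967
rect ((-0.08335871994495392, -0.004356376826763153), (0.2133765071630478, 0.14216870069503784), 89.96844482421875) [-0.1544 -0.111 ] [-0.0122  0.1023]
-0.09 -0.0769 -0.0123 81
0.01 -0.1481 -0.1481 1
0.03 -0.154 -0.1481 21
0.05 -0.1544 -0.1487 24
0.07 -0.1541 -0.149 24
0.09 -0.1543 -0.0122 145
x -0.14 0.0173 0.102
x -0.12 0.095 0.1018
x -0.1 0.0944 0.1004
x -0.08 -0.111 0.1023
x -0.06 -0.1042 0.1011
x -0.04 -0.0981 0.1022
x -0.02 -0.0983 0.1018
```

Scaled: -0.006 m / 0.75 = -0.008, -0.004 m / 0.75 = -0.0053.

Request:
move_arm([
  {"delta_pos": [-0.0027,0,0],"turn": [0,0,0],"fingers": 1},
  {"delta_pos": [-0.0053,-0.0007,0],"turn": [0,0,0],"fingers": 1},
  {"delta_pos": [-0.008,-0.0007,0],"turn": [0,0,0],"fingers": 1},
  {"delta_pos": [-0.008,-0.0007,0],"turn": [0,0,0],"fingers": 1},
])

```text
clock: 7.65
position: [0.4935, 0.2989, 0.0037]
ee_rot: [0.69, 0.724, 0.002, -0.0]
ft_force: [1.4, 10.6, 1.4]
grip_width: 0.049
grasp_force: 31.5
```

Contact with the panel, at about 10 N. I'll release, lift and check.

Scaled: -0.17 m / 0.75 = -0.2267, -0.14 m / 0.75 = -0.1867.

Request:
move_arm([
  {"delta_pos": [-0.008,0,0],"turn": [0,0,0],"fingers": 0.6},
  {"delta_pos": [-0.0067,0,0],"turn": [0,0,0],"fingers": 0.6},
  {"delta_pos": [-0.0067,0,0],"turn": [0,0,0],"fingers": 0.6},
  {"delta_pos": [-0.0067,0,-0.04],"turn": [0,0,0],"fingers": 0.6},
  {"delta_pos": [-0.0067,0,-0.1067],"turn": [0,0,0],"fingers": 0.6},
  {"delta_pos": [-0.0067,-0.04,-0.1867],"turn": [0,0,0],"fingers": 0.3},
  {"delta_pos": [-0.0067,-0.1067,-0.2267],"turn": [0,0,0],"fingers": 0},
  {"delta_pos": [-0.0067,-0.1067,-0.2267],"turn": [0,0,0],"fingers": 0},
])

```text
clock: 8.65
position: [0.4119, 0.2894, 0.1762]
ee_rot: [0.689, 0.724, 0.003, -0.001]
ft_force: [0.9, -0.7, 0.1]
grip_width: 0.993
grasp_force: 0.0
```

```bash
cat > chk.py <<'E'
from h import *
np.set_printoptions(precision=4,suppress=True)
o=get_obs();print(o["clock"],o["position"],sea(o["position"]),o["ft_force"],o["ee_rot"]); c,W,m=tote()
cv2.imwrite("pics/t2.png",c["color"][100:280,120:360][...,::-1].repeat(2,0).repeat(2,1))
q=sea(W[m])
for y in np.arange(-.09,.1,.02):
    w=q[abs(q[:,1]-y)<.01]
    if len(w): print(round(y,2),w[:,0].min().round(4),w[:,0].max().round(4),len(w))
for x in np.arange(-.14,-.01,.03):
    w=q[abs(q[:,0]-x)<.01]
    if len(w): print("x",round(x,2),w[:,1].min().round(4),w[:,1].max().round(4))
z=W[...,2]; s=sea(W)
w=(z>.072)&(z<.1)&(s[...,0]>-.01)&(s[...,0]<.15)&(abs(s[...,1])<.09)
r,h,n,b=rect(W,w); print("pack",sea(b),h); 
f=(abs(z-.048)<.004)&(s[...,0]>-.03)&(s[...,0]<.19)&(abs(s[...,1])<.095); q=s[f]; print("floor",q.min(0),q.max(0))
E
python3 chk.py
```

```text
8.65 [0.4119 0.2894 0.1762] [-0.0695 -0.1783] [ 0.9199 -0.6597  0.086 ] [ 0.6893  0.7245  0.0026 -0.0008]
left angle 1.1511284717416044 mid -0.14649270531027794
far angle 1.9824602834824285 mid 0.09798201035291496
rect ((-0.08240611851215363, 0.002507232129573822), (0.20241877436637878, 0.14032410085201263), 89.9102554321289) [-0.1525 -0.0987] [-0.0121  0.1037]
-0.09 -0.1264 -0.0124 135
-0.07 -0.1488 -0.1439 5
-0.05 -0.1505 -0.1435 25
-0.03 -0.1492 -0.1434 23
-0.01 -0.1492 -0.1435 22
0.01 -0.1498 -0.1447 23
0.03 -0.1522 -0.1449 21
0.05 -0.1525 -0.1453 28
0.07 -0.1523 -0.1453 26
0.09 -0.1523 -0.0121 143
x -0.14 -0.0633 0.1022
x -0.11 -0.0987 0.1014
x -0.08 -0.0983 0.1021
x -0.05 -0.0977 0.1037
x -0.02 -0.0975 0.101
pack [[ 0.0199 -0.0697]
 [ 0.1121 -0.0634]
 [ 0.1031  0.0685]
 [ 0.0109  0.0622]] 0.07765227716837952
floor [-0.0079 -0.0859] [0.1812 0.0828]
```

The near end touches the panel and the far end stands about 3 mm off, so the tote is 1.3° out of square. I'll grip the middle of the left wall, square it and press it home.

Scaled: 0.178 m / 0.75 = 0.2373, 0.096 m / 0.75 = 0.128, -1.57 rad / 3.1416 = -0.4997.

Request:
move_arm([
  {"delta_pos": [0.0133,0.0293,0],"turn": [0,0,-0.0573],"fingers": 0.6},
  {"delta_pos": [0.0267,0.0587,0],"turn": [0,0,-0.1146],"fingers": 0.6},
  {"delta_pos": [0.04,0.0893,0],"turn": [0,0,-0.1719],"fingers": 0.6},
  {"delta_pos": [0.0533,0.12,0],"turn": [0,0,-0.2292],"fingers": 0.6},
  {"delta_pos": [0.0667,0.1493,0],"turn": [0,0,-0.2865],"fingers": 0.6},
  {"delta_pos": [0.08,0.1787,0],"turn": [0,0,-0.3438],"fingers": 0.6},
  {"delta_pos": [0.0933,0.208,0.0267],"turn": [0,0,-0.4011],"fingers": 0.6},
  {"delta_pos": [0.104,0.2373,0.0667],"turn": [0,0,-0.4584],"fingers": 0.6},
  {"delta_pos": [0.104,0.2373,0.1067],"turn": [0,0,-0.4997],"fingers": 0.6},
  {"delta_pos": [0.104,0.2373,0.128],"turn": [0,0,-0.4997],"fingers": 0.6},
  {"delta_pos": [0.104,0.2373,0.128],"turn": [0,0,-0.4997],"fingers": 0.6},
])

```text
clock: 10.07
position: [0.587, 0.3732, 0.0751]
ee_rot: [-0.021, 1.0, -0.001, -0.001]
ft_force: [0.6, -0.4, 0.7]
grip_width: 0.395
grasp_force: 0.0
```

```bash
python3 - <<'E'
from h import *
from scipy.spatial.transform import Rotation as Ro
np.set_printoptions(precision=4,suppress=True)
o=get_obs();R=Ro.from_quat(o["ee_rot"]).as_matrix(); c,W=wpts(); P=(W-o["position"])@R; z=W[...,2]
print(o["position"],sea(o["position"]),np.degrees(np.arctan2(R[1,1],R[0,1])),R[2])
m=(z>.025)&(z<.042)&(abs(P[...,1])<.02)&(P[...,0]>-.03)
q=P[m]; print(m.sum(),np.polyfit(q[:,0],q[:,1],1),np.percentile(q[:,0],[1,99]),np.percentile(q[:,1],[1,50,99]))
E
```

```text
[0.587  0.3732 0.0751] [-0.1448  0.0006] 92.44740555376411 [ 0.0026 -0.002  -1.    ]
2795 [-0.0803  0.0047] [-0.0279  0.0987] [-0.0189  0.0024  0.0071]
```

Scaled: 0.071 m / 0.75 = 0.0947, 0.03 m / 0.75 = 0.04.

Request:
move_arm([
  {"delta_pos": [0,0.004,0.04],"turn": [0,0,0],"fingers": 0.6},
  {"delta_pos": [0,0.004,0.08],"turn": [0,0,0],"fingers": 0.6},
  {"delta_pos": [0,0.004,0.0947],"turn": [0,0,0],"fingers": 0.6},
  {"delta_pos": [0,0.004,0.0947],"turn": [0,0,0],"fingers": 0.6},
  {"delta_pos": [0,0.004,0.0947],"turn": [0,0,0],"fingers": 0.85},
  {"delta_pos": [0,0.004,0.0947],"turn": [0,0,0],"fingers": 1},
  {"delta_pos": [0,0.004,0.0947],"turn": [0,0,0],"fingers": 1},
  {"delta_pos": [0,0.004,0.0947],"turn": [0,0,0],"fingers": 1},
  {"delta_pos": [0,0.004,0.0947],"turn": [0,0,0],"fingers": 1},
])

```text
clock: 11.25
position: [0.5883, 0.3778, 0.0078]
ee_rot: [-0.023, 1.0, 0.001, 0.001]
ft_force: [0.0, -0.3, 7.0]
grip_width: 0.043
grasp_force: 32.5
```

Scaled: -0.006 m / 0.75 = -0.008, -0.004 m / 0.75 = -0.0053.

Request:
move_arm([
  {"delta_pos": [0.002,-0.0027,0],"turn": [0,0,0],"fingers": 1},
  {"delta_pos": [0.002,-0.0053,0],"turn": [0,0,0],"fingers": 1},
  {"delta_pos": [0.002,-0.008,0],"turn": [0,0,0],"fingers": 1},
  {"delta_pos": [0.002,-0.008,0],"turn": [0,0,0],"fingers": 1},
])

```text
clock: 11.75
position: [0.5873, 0.3759, 0.008]
ee_rot: [-0.024, 1.0, 0.004, 0.003]
ft_force: [7.7, 13.8, -1.1]
grip_width: 0.048
grasp_force: 31.5
```

Scaled: -0.297 m / 0.75 = -0.396, -0.15 m / 0.75 = -0.2, 0.15 rad / 3.1416 = 0.0477.

Request:
move_arm([
  {"delta_pos": [0,0,0],"turn": [0,0,0],"fingers": 0.6},
  {"delta_pos": [0,0.0013,0],"turn": [0,0,0],"fingers": 0.6},
  {"delta_pos": [0,0.0013,0],"turn": [0,0,0],"fingers": 0.6},
  {"delta_pos": [0,0.0013,-0.0533],"turn": [0,0,0],"fingers": 0.6},
  {"delta_pos": [0,0.0013,-0.1333],"turn": [0,0,0],"fingers": 0.6},
  {"delta_pos": [0,-0.04,-0.2],"turn": [0,0,0.0477],"fingers": 0.5},
  {"delta_pos": [0,-0.0933,-0.2],"turn": [0,0,0.105],"fingers": 0.5},
  {"delta_pos": [0,-0.1467,-0.2],"turn": [0,0,0.1623],"fingers": 0.5},
  {"delta_pos": [0,-0.2,-0.2],"turn": [0,0,0.2196],"fingers": 0.5},
  {"delta_pos": [0,-0.2667,-0.2],"turn": [0,0,0.2769],"fingers": 0.5},
  {"delta_pos": [0,-0.3333,-0.2],"turn": [0,0,0.3342],"fingers": 0.5},
  {"delta_pos": [0,-0.396,-0.2],"turn": [0,0,0.3915],"fingers": 0.5},
])

```text
clock: 13.25
position: [0.5995, 0.0724, 0.1561]
ee_rot: [0.561, 0.828, -0.0, -0.0]
ft_force: [0.1, -0.4, -0.5]
grip_width: 0.499
grasp_force: 0.0
```

Scaled: 0.34 rad / 3.1416 = 0.1082.

Request:
move_arm([
  {"delta_pos": [0,0,0],"turn": [0,0,0.0541],"fingers": 0.5},
  {"delta_pos": [0,0,0],"turn": [0,0,0.1082],"fingers": 0.5},
  {"delta_pos": [0,0,0],"turn": [0,0,0.1082],"fingers": 0.5},
])

```text
clock: 13.62
position: [0.5996, 0.0743, 0.156]
ee_rot: [0.69, 0.724, -0.0, -0.0]
ft_force: [0.9, 0.1, 0.0]
grip_width: 0.5
grasp_force: 0.0
```

```bash
python3 chk.py
```

```text
13.625 [0.5996 0.0743 0.156 ] [ 0.1544 -0.0012] [0.9408 0.1287 0.0045] [ 0.69    0.7238 -0.0002 -0.0001]
left angle 0.051040995317749124 mid -0.14543942674270421
far angle 1.387985399930778 mid 0.09656414436622768
rect ((-0.08105990290641785, 0.0008342117071151733), (0.13808202743530273, 0.20309777557849884), 0.2501509487628937) [-0.1504 -0.1009] [-0.0124  0.1024]
-0.09 -0.1489 -0.0198 172
-0.07 -0.1496 -0.1433 23
-0.05 -0.1498 -0.143 26
-0.03 -0.1496 -0.1425 23
-0.01 -0.1492 -0.1431 23
0.01 -0.1492 -0.1436 26
0.03 -0.1488 -0.1435 22
0.05 -0.1498 -0.1433 23
0.07 -0.1504 -0.1434 25
0.09 -0.1495 -0.0124 164
x -0.14 -0.0996 0.0998
x -0.11 -0.1006 0.1008
x -0.08 -0.1005 0.1024
x -0.05 -0.0995 0.1012
x -0.02 -0.1 0.1013Traceback (most recent call last):
  File "chk.py", line 14, in <module>
    r,h,n,b=rect(W,w); print("pack",sea(b),h);
            ~~~~^^^^^
  File "h.py", line 13, in rect
    k=1+np.argmax(s[1:,4]); q=W[l==k]
        ~~~~~~~~~^^^^^^^^^
    return _wrapfunc(a, 'argmax', axis=axis, out=out, **kwds)
    return bound(*args, **kwds)
ValueError: attempt to get argmax of an empty sequence
```

View pics/t2.png

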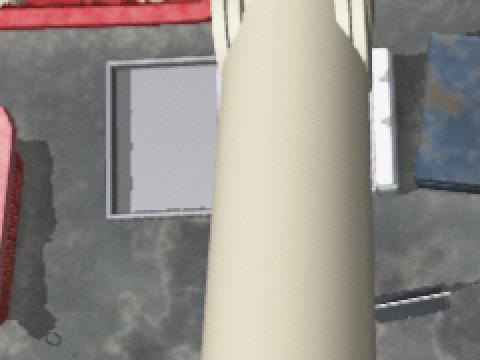

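The tote is now square: left wall flat to within 0.1° at −0.1495, y centred within 1 mm. I'll lower the half-open fingers behind the pack.

Scaled: 0.112 m / 0.75 = 0.1493, 0.005 m / 0.75 = 0.0067.

Request:
move_arm([
  {"delta_pos": [0.0067,0.0013,0.04],"turn": [0,0,0],"fingers": 0.5},
  {"delta_pos": [0.0067,0.0013,0.08],"turn": [0,0,0],"fingers": 0.5},
  {"delta_pos": [0.0067,0.0013,0.1133],"turn": [0,0,0],"fingers": 0.5},
  {"delta_pos": [0.0067,0.0013,0.1333],"turn": [0,0,0],"fingers": 0.5},
  {"delta_pos": [0.0067,0.0013,0.1493],"turn": [0,0,0],"fingers": 0.5},
  {"delta_pos": [0.0067,0.0013,0.1493],"turn": [0,0,0],"fingers": 0.5},
])

```text
clock: 14.42
position: [0.6004, 0.0795, 0.0437]
ee_rot: [0.69, 0.724, -0.0, -0.0]
ft_force: [0.6, 0.4, 0.2]
grip_width: 0.5
grasp_force: 0.0
```

```bash
python3 - <<'E'
from h import *
np.set_printoptions(precision=4,suppress=True)
o=get_obs();print(o["position"],sea(o["position"]),o["ft_force"])
c,W=wpts(); c3=camera("side"); cv2.imwrite("pics/p1.png",np.hstack([cv2.resize(c["color"],(400,250)),cv2.resize(c3["color"][110:240,240:420],(360,250))])[...,::-1])
z=W[...,2];s=sea(W);w=(z>.068)&(z<.09)&(s[...,0]<.13)&(s[...,0]>-.01)&(abs(s[...,1])<.08)
for y in(-.06,-.03,0,.03,.06): 
  k=w&(abs(s[...,1]-y)<.008); print(y,k.sum(),s[k][:,0].max() if k.any() else None)
E
```

```text
[0.6004 0.0795 0.0437] [ 0.1492 -0.0002] [0.575  0.3709 0.2365]
-0.06 5537 0.11112086193558048
-0.03 8947 0.1115385827492074
0 9015 0.10901059254748477
0.03 8507 0.10609923052901242
0.06 4791 0.10184205414079409
```

View pics/p1.png

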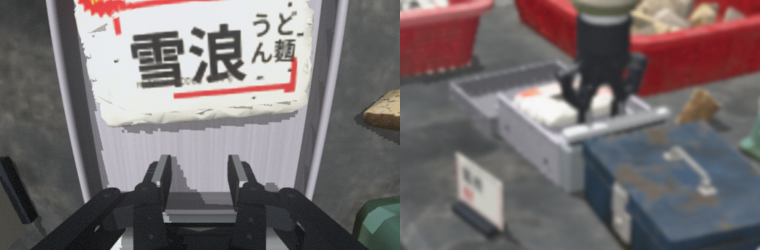

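The fingers stand in the bare part of the tray, clear behind the pack. I'll push the first part slowly, until the pack's centre nears the lip.

Scaled: 0.072 m / 0.75 = 0.096, 0.068 m / 0.75 = 0.0907.

Request:
move_arm([
  {"delta_pos": [0.016,0,0],"turn": [0,0,0],"fingers": 0.5},
  {"delta_pos": [0.0293,0,0],"turn": [0,0,0],"fingers": 0.5},
  {"delta_pos": [0.0427,0,0],"turn": [0,0,0],"fingers": 0.5},
  {"delta_pos": [0.0587,0,0],"turn": [0,0,0],"fingers": 0.5},
  {"delta_pos": [0.0747,0,0],"turn": [0,0,0],"fingers": 0.5},
  {"delta_pos": [0.0907,0,0],"turn": [0,0,0],"fingers": 0.5},
  {"delta_pos": [0.096,0,0],"turn": [0,0,0],"fingers": 0.5},
  {"delta_pos": [0.096,0,0],"turn": [0,0,0],"fingers": 0.5},
])

```text
clock: 15.52
position: [0.5971, 0.152, 0.044]
ee_rot: [0.69, 0.724, 0.0, -0.0]
ft_force: [0.7, -0.3, 0.1]
grip_width: 0.497
grasp_force: 0.0
```

```bash
python3 - <<'E'
from h import *
np.set_printoptions(precision=4,suppress=True)
o=get_obs();print(o["position"],sea(o["position"]),o["ft_force"])
c,W=wpts()
z=W[...,2];s=sea(W);w=(z>.068)&(z<.09)&(s[...,0]<.06)&(s[...,0]>-.1)&(abs(s[...,1])<.085)
for y in(-.07,-.06,-.04,-.03,0,.03,.04,.06,.07): 
  k=w&(abs(s[...,1]-y)<.005); print(y,k.sum(),(s[k][:,0].min(),s[k][:,0].max()) if k.any() else None)
E
```

```text
[0.5971 0.152  0.044 ] [ 0.0766 -0.    ] [ 0.6613 -0.3491  0.1068]
-0.07 0 None
-0.06 3042 (np.float64(-0.03342185566462644), np.float64(0.05866103944533898))
-0.04 6277 (np.float64(-0.03354430320708168), np.float64(0.0599872334071636))
-0.03 6841 (np.float64(-0.0330603230050234), np.float64(0.05999970389079489))
0 7053 (np.float64(-0.032913489433983624), np.float64(0.059978681108788824))
0.03 6696 (np.float64(-0.03157432017536389), np.float64(0.059980363993098626))
0.04 6424 (np.float64(-0.031955978052458554), np.float64(0.05996811597227878))
0.06 4581 (np.float64(-0.029776533453081486), np.float64(0.059023791859024545))
0.07 1662 (np.float64(-0.026971470557746194), np.float64(0.054710168581195))
```

The pack is moving square, with its centre about 18 mm short of the lip. Now a brisk push over the lip.

Scaled: -0.18 m / 0.75 = -0.24, -0.07 m / 0.75 = -0.0933.

Request:
move_arm([
  {"delta_pos": [0.02,0,0],"turn": [0,0,0],"fingers": 0.5},
  {"delta_pos": [0.0493,0,0],"turn": [0,0,0],"fingers": 0.5},
  {"delta_pos": [0.0827,0,0],"turn": [0,0,0],"fingers": 0.5},
  {"delta_pos": [0.1133,0,0],"turn": [0,0,0],"fingers": 0.5},
  {"delta_pos": [0.12,0,0],"turn": [0,0,0],"fingers": 0.5},
  {"delta_pos": [0.12,0,0],"turn": [0,0,0],"fingers": 0.5},
  {"delta_pos": [0.12,0,-0.04],"turn": [0,0,0],"fingers": 0.5},
  {"delta_pos": [0.12,0,-0.12],"turn": [0,0,0],"fingers": 0.5},
  {"delta_pos": [0.0533,0,-0.2],"turn": [0,0,0],"fingers": 0.5},
  {"delta_pos": [-0.0267,0,-0.2267],"turn": [0,0,0],"fingers": 0.5},
  {"delta_pos": [-0.0933,-0.04,-0.24],"turn": [0,0,0],"fingers": 0.5},
  {"delta_pos": [-0.16,-0.08,-0.24],"turn": [0,0,0],"fingers": 0.5},
])

```text
clock: 17.08
position: [0.5449, 0.0297, 0.225]
ee_rot: [0.691, 0.723, 0.001, 0.001]
ft_force: [0.9, -0.4, -0.2]
grip_width: 0.499
grasp_force: 0.0
```

Scaled: -0.15 m / 0.75 = -0.2, -0.14 m / 0.75 = -0.1867.

Request:
move_arm([
  {"delta_pos": [-0.08,-0.08,0],"turn": [0,0,0],"fingers": 0.5},
  {"delta_pos": [-0.16,-0.16,0],"turn": [0,0,0],"fingers": 0.5},
  {"delta_pos": [-0.2,-0.1867,0],"turn": [0,0,0],"fingers": 0.5},
  {"delta_pos": [-0.2,-0.1867,0],"turn": [0,0,0],"fingers": 0.5},
])

```text
clock: 17.58
position: [0.41, -0.1268, 0.2239]
ee_rot: [0.692, 0.721, 0.001, -0.001]
ft_force: [0.7, 0.4, 0.1]
grip_width: 0.502
grasp_force: 0.0
```

```bash
sed -i '/^w=(z>.072)/,$d' chk.py; cat >> chk.py <<'E'
hsv=cv2.cvtColor(c["color"],cv2.COLOR_RGB2HSV)
w=(s[...,0]>-.147)&(s[...,0]<.0)&(abs(s[...,1])<.097)&(z>.012)&(c["color"].min(2)>0)
w&=(s[...,0]>-.14)&(abs(s[...,1])<.088)
q=np.c_[s[w],z[w]]; print("pack pts",len(q),q.min(0),q.max(0),np.percentile(q[:,2],[5,50,95]))
k=q[(q[:,2]>.02)&(q[:,0]<-.02)]
A=np.c_[k[:,:2],np.ones(len(k))]; print("plane",np.linalg.lstsq(A,k[:,2],rcond=None)[0])
E
python3 chk.py
```

```text
17.575 [ 0.41   -0.1268  0.2239] [ 0.3462 -0.2003] [0.7229 0.3581 0.1407] [ 0.6924  0.7215  0.0012 -0.0005]
left angle -0.33772132593108983 mid -0.14540464858856203
far angle 1.4462248328596021 mid 0.09645991523703078
rect ((-0.08082126826047897, 0.0007015988230705261), (0.13758955895900726, 0.2031061053276062), 0.2945312559604645) [-0.1499 -0.1008] [-0.012   0.1023]
-0.09 -0.1491 -0.0121 179
-0.07 -0.149 -0.0189 58
-0.05 -0.1494 -0.0131 340
-0.03 -0.1493 -0.0124 332
-0.01 -0.1494 -0.012 320
0.01 -0.1487 -0.0121 321
0.03 -0.1496 -0.0124 305
0.05 -0.1499 -0.0135 290
0.07 -0.1493 -0.0141 162
0.09 -0.1493 -0.0127 156
x -0.14 -0.0993 0.0995
x -0.11 -0.1008 0.1016
x -0.08 -0.1008 0.1023
x -0.05 -0.0995 0.1006
x -0.02 -0.1003 0.1023
pack pts 2201 [-0.109  -0.0875  0.0121] [-0.      0.0827  0.0543] [0.027  0.0354 0.0475]
plane [0.008  0.0168 0.0352]
```

View pics/t2.png

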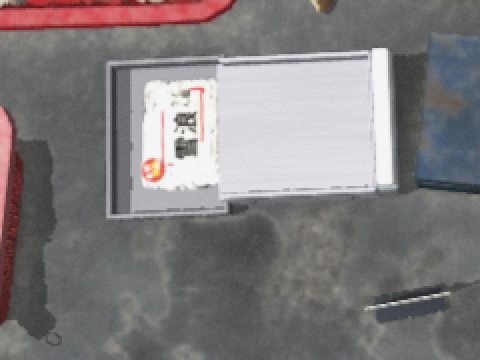

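The pack lies level in the tote, with its top at z = 35 mm and slope under 1°. The tote has not moved: its left wall is at −0.1493. The price card looks undisturbed, and the arm is clear. Handing in.

```bash
python3 -c "
from workcell import hand_in
print(hand_in())"
```

```text
the job is handed in; nothing more can be done
None
```

I handed the job in at about 17.6 s: the tote is square against the sealer panel and centred to within about 1 mm, and the pack lies flat on its floor; none of my moves went near the bystanders, though I did not re-measure their positions.

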